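# Find the untorqued cap and pull that valve for rework

### The job

One of the three capped valves on the sloping stand was never torqued up, although the index ribs of all three caps line up. Try the caps with a twist to find the one that gives, leave that cap at least an eighth of a turn out of line so that it shows, and stand its valve upright on the free end of the rework tray, beside the reject already there. Leave the two tight valves in their seats and the other things alone, and do not drop the valve.

Things in the scene. Friction and masses are not known exactly. Their poses are not given: they have to be found in the camera images.
- stand: Sloping assembly stand, fixed, 150 mm deep, 354 mm wide. Origin: on the worktop under the middle of its plate. Its +z is up, its -x is the low front side. The plate slopes down to the front at 26 degrees; the middle of its top face is 58 mm above the worktop, and three shallow seats (lips 10 mm high, 2 mm clearance) lie at y = +115, 0 and -115 mm.
- tray: Rework tray, fixed, open low aluminium tray, 150 x 232 mm over the walls, rim 22 mm high, floor 5 mm above the worktop. Origin: under its centre on the worktop; x across, y along its length. The reject valve stands at its -y end.
- tray_free (a point): Middle of the free end of the tray, on the tray floor; axes as the tray.
- reject_mid (a point): Reject valve already in the tray: grey casting with an orange ring, no cap, 72 x 89 x 106 mm high; point half-way up. To be left alone.
- valve_1_mid (a point): Valve in the left (stand's +y) seat, loose, 0.55 kg: grey casting with an orange ring on a carrier plate 100 x 84 x 12 mm, black cap on top; 176 mm high. Point on its axis, half-way up (88 mm above its underside). z: up the axis to the cap (leans 26 degrees to the stand's front at the start); x: the plate's 100 mm side, y: its 84 mm side. Lift it out along its axis. Centre of mass 68 mm above its underside.
- cap_1_grip (a point): Cap of valve_1: round black grip 52 mm across, 36 mm high, over a 65 mm skirt. Point on the axis, 13 mm below the top, 75 mm from valve_1_mid. z up the axis; x away from its index rib; agrees with the valve's axes at the start. A tight cap gives a few degrees, then stops hard; the loose one (unseen; changes by run) turns at 0.04 N m, up to 80 degrees each way, and stays. Its thread holds: carry the valve by it.
- valve_2_mid (a point): Valve in the middle seat, loose, 0.55 kg: grey casting with an orange ring on a carrier plate 100 x 84 x 12 mm, black cap on top; 176 mm high. Point on its axis, half-way up (88 mm above its underside). z: up the axis to the cap (leans 26 degrees to the stand's front at the start); x: the plate's 100 mm side, y: its 84 mm side. Lift it out along its axis. Centre of mass 68 mm above its underside.
- cap_2_grip (a point): Cap of valve_2: round black grip 52 mm across, 36 mm high, over a 65 mm skirt. Point on the axis, 13 mm below the top, 75 mm from valve_2_mid. z up the axis; x away from its index rib; agrees with the valve's axes at the start. A tight cap gives a few degrees, then stops hard; the loose one (unseen; changes by run) turns at 0.04 N m, up to 80 degrees each way, and stays. Its thread holds: carry the valve by it.
- valve_3_mid (a point): Valve in the right (stand's -y) seat, loose, 0.55 kg: grey casting with an orange ring on a carrier plate 100 x 84 x 12 mm, black cap on top; 176 mm high. Point on its axis, half-way up (88 mm above its underside). z: up the axis to the cap (leans 26 degrees to the stand's front at the start); x: the plate's 100 mm side, y: its 84 mm side. Lift it out along its axis. Centre of mass 68 mm above its underside.
- cap_3_grip (a point): Cap of valve_3: round black grip 52 mm across, 36 mm high, over a 65 mm skirt. Point on the axis, 13 mm below the top, 75 mm from valve_3_mid. z up the axis; x away from its index rib; agrees with the valve's axes at the start. A tight cap gives a few degrees, then stops hard; the loose one (unseen; changes by run) turns at 0.04 N m, up to 80 degrees each way, and stays. Its thread holds: carry the valve by it.
- screwdriver: Bystander: a red-handled screwdriver, 190 mm long; origin under its centre. To be left alone.
- ring: Bystander: a spare orange clamp ring, 70 mm across, 12 mm high; origin under its centre. To be left alone.
- case: Bystander: a small blue steel case, 52x79x25 mm; origin under its centre. To be left alone.

How it is judged:
By the outcome, as a careful person would: the job done as asked, in the order asked, and still so for the second after the job is handed in, with the robot touching nothing.
It also fails if it takes over 54 s, if anything falls off the work surface, if the arm or the gripper's body presses on something with over 40 N, if the wrist force passes 120 N, or if a joint passes its speed limit or range.

### The arm

A 6-joint arm with a two-finger parallel gripper is mounted at the origin on a cart in front of the work surface, level with it; the furniture and walls round the work are solid. World frame = base frame: x ahead of the robot, y to its left, z up, the work surface at z = 0. Lengths are in m, angles in rad, forces in N, time in s.
With the tool pointing down it reaches from about 0.3 to 0.875 m from the base axis. Payload 6.4 kg.
Tool frame: the origin (TCP) lies on the centre line of the jaws, within the pads' length; the fingertips stand 25 mm ahead of it and the grasp point (between the pads) lies 6 mm ahead of it (ctrl.tip_extent is the distance from the TCP to the fingertips, in m); z points along the fingers, y is the line along which they close (so a half turn about z gives the same grasp; the last joint's range is limited). The gripper opens to 88 mm and grips with 3 to 60 N. Pads are 18 mm wide; open, the fingers measure 123 mm over their backs; the gripper's body (75 mm by 187 mm) begins 45 mm behind the grasp point.
Start: joints at [0.946, 0.181, 1.607, -0, 1.354, -0.206], TCP at [0.234, 0.525, 0.264] pointing down, gripper open.
Joint ranges: [-2.99, 2.99], [-0.89, 2.07], [0.3, 2.58], [-1.14, 4.28], [0, 2.63], [-3.12, 3.12]. Speed limits (rad/s): [2.57, 2.57, 3.01, 3.14, 3.14, 3.14].

### API

Orientations are given as a rotation vector (axis times angle).
In Python, from cell import state, vision, ctrl gives the robot as it stands.
- The arm moves only by the tool drive_tool, never from a script. Its argument "increments" is text: rows parted by semicolons, each of 7 numbers parted by spaces: the shift along the tool's x, y, z in units of 25 mm (1.0 is 25 mm), then the turn, a rotation vector about the tool's x, y, z in units of 5 degrees (1.0 is 5 degrees), then the opening, from 0 (shut) to 1 (fully open). A call has 1 to 12 rows; each row is the pose to reach, as a shift and turn from the pose commanded when the call began, along the tool's axes at that moment; what a row does not reach only later rows make up. A row lasts 1/12 s, in which the tool goes at most 41.7 mm and 7.16 degrees, less where a joint would pass 70% of its speed; a pose out of reach is approached as far as the arm can. A call with a gripper value outside its range is refused whole. The fingers move at their own pace and stop on an object; "newtons" is the grip in N (left out, the last holds). Time passes only in rows, so rows that repeat a pose let the fingers close. It gives the time, the measured TCP pose, the force, the opening and the grip force at its end, in the units of the state.
- state(): the state, without advancing time (a new reading comes with each control period).
- vision.get_image(name): name is "scene" or "top" or "wrist"; returns a dict with "img" (480x640x3 uint8, blue, green, red), "vertical_fov" (degrees; the focal length in pixels is half the picture's height over the tangent of half this angle, whatever the lens; pixels are square), "cx", "cy" (the principal point, pixels), "k1" (the pictures are not rectified: a ray, as slopes to the right and down, at radius r is drawn at 1 + k1 r^2 times it, then the intrinsics apply), "rvec" (rotation vector, rad) and "tvec" (3), from world to camera coordinates, as OpenCV has them. Camera axes: x right, y down, z forward; pixel columns grow to the right and rows downward; lengths in m; the calibration is good to about 2 mm. A picture is of the moment at which its call begins. There is no depth.
- ctrl.close_job(): hands the job in; it is judged then, once.
The state is a dict: "clock": time; "joints": joint angles; "joint_vel": joint speeds; "tau": joint torques, N m; "ee_pos": TCP position; "tcp_rot": TCP orientation; "force": force on the tool from outside, world axes, zero at the start; "ft_torque": the same for the moment, N m; "finger_gap": opening from 0.0 (shut) to 1.0 (fully open); "gripper_force": force on a finger pad.
Only numpy, scipy, OpenCV 4.12 (cv2) and the standard library are available. Lean on these libraries where they do the work, as an engineer would, in place of code of your own. Each camera call takes 0.05 s, during which the arm holds its last target. There are 200 camera calls.

## Working session

There is one attempt and no reset: what is moved stays moved. The work goes in short steps, Python scripts to look and compute and a tool call to move; the robot and the scene stay as the last step left them, time stands still between calls to the robot, and variables do not carry over. Pictures are saved under pics/ and viewed, at most 10 in all, crops included, and the job is handed in when it is done.

Besides the shell and the picture viewer there is one more tool, called after "Call:" as name(argument=value, ...), one argument or row to a line, values as JSON. drive_tool: Moves the arm, as the interface text tells. Its arguments: {"type":"object","properties":{"increments":{"type":"string"},"newtons":{"type":"number"}},"required":["increments"]}

```bash
mkdir -p pics; ls
python3 - <<'E'
from cell import state, vision, ctrl
import cv2,pickle
d={n:vision.get_image(n) for n in("scene","top","wrist")}
pickle.dump(d,open('d0.pkl','wb'))
for n,v in d.items():
    cv2.imwrite(f'pics/{n}0.png',v['img']); print(n,{k:v[k] for k in v if k!='img'})
print(state(),ctrl.tip_extent)
E
```

```text
pics
scene {'vertical_fov': 42.67736829912244, 'cx': 308.966829181947, 'cy': 233.04887443050808, 'k1': -0.10703805754742426, 'rvec': array([ 2.17851781, -1.21379625,  0.44381828]), 'tvec': array([-0.4732059 ,  0.36519147,  0.8800573 ])}
top {'vertical_fov': 44.913294739456006, 'cx': 321.9932368027015, 'cy': 238.58474343201652, 'k1': 0.03583619608684649, 'rvec': array([ 2.1557854 , -2.19705431,  0.14422659]), 'tvec': array([-0.24031751,  0.5556117 ,  1.22586697])}
wrist {'vertical_fov': 65.89562378430084, 'cx': 315.8547657735689, 'cy': 242.76353155818754, 'k1': -0.07894595796922428, 'rvec': array([-2.43584786, -1.58444032, -0.21381446]), 'tvec': array([-0.57417406, -0.03698622,  0.38848892])}
{'clock': 0.15, 'joints': array([ 9.45690200e-01,  1.81376472e-01,  1.60774708e+00, -3.97233759e-06,
        1.35381474e+00, -2.06287836e-01]), 'joint_vel': array([ 0.00055698, -0.00204295, -0.00420467, -0.00213099,  0.00019902,
        0.001435  ]), 'tau': array([ 6.51873597e-04, -4.34230936e+01, -3.42174232e+01,  7.02255336e-02,
        3.56076937e-02, -5.47955494e-05]), 'ee_pos': array([0.23359905, 0.52500571, 0.26302876]), 'tcp_rot': array([-6.52966862e-01, -3.07243278e+00,  1.93584090e-03]), 'force': array([-0.70934374,  0.02815567,  0.44484799]), 'ft_torque': array([-0.00931296,  0.01525014,  0.03724541]), 'gripper_force': 0.0, 'finger_gap': 1.0054718023602875} 0.025
```

View pics/scene0.png

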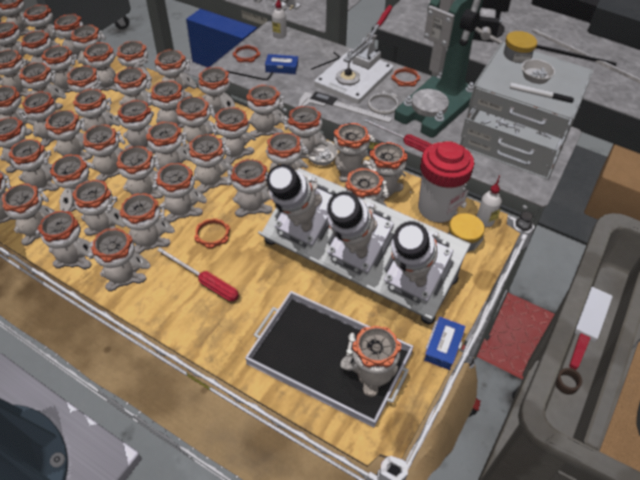

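View pics/top0.png

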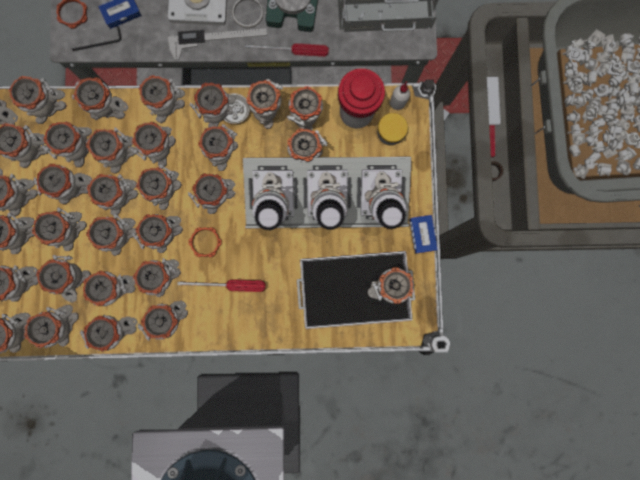

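Scene view: three capped valves on the stand (cap tops at about (283,180), (345,208), (411,238)), the tray corners near (293,297)…(380,418), and the reject at (376,350). Top view: caps at (268,213), (330,213), (390,211), stand plate (244–411, 157–226), tray (302–411, 255–326). I'll enlarge both.

Run:
```python
import cv2,pickle
d=pickle.load(open('d0.pkl','rb'))
a=d['scene']['img'][150:430,240:480]
cv2.imwrite('pics/s1.png',cv2.resize(a[:150],None,fx=3.33,fy=3.33,interpolation=3))
cv2.imwrite('pics/t1.png',cv2.resize(d['top']['img'][150:335,235:445],None,fx=3.2,fy=3.2,interpolation=3))
```

```text
(no output)
```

View pics/s1.png

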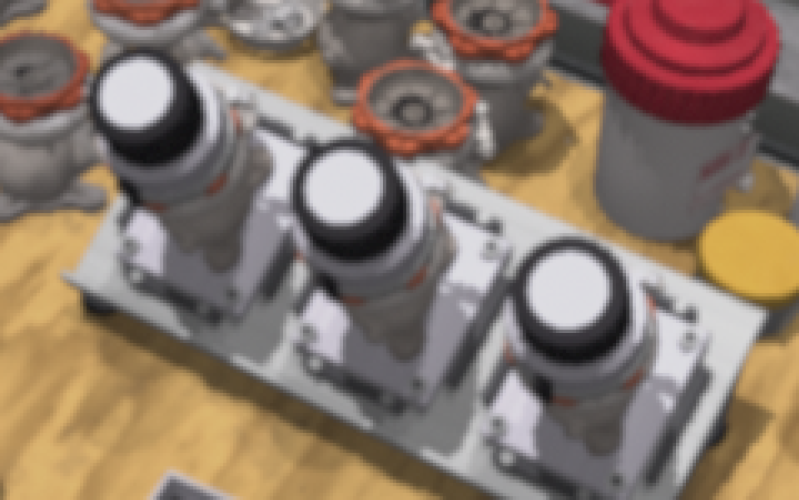

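View pics/t1.png

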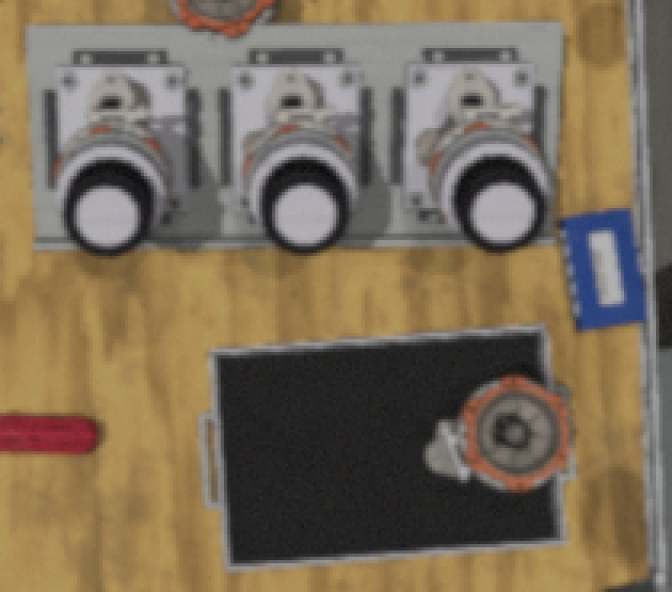

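The scene crop shows white cap discs at (133,93), (341,188), (569,288) in crop pixels. The top crop shows the same discs at (106,215), (304,215), (502,212), and tray rim corners at (213,352), (545,328), (566,540), (230,566).

```bash
cat > h.py <<'E'
import numpy as np,cv2
from scipy.spatial.transform import Rotation as R
def cam(v):
    f=240/np.tan(np.radians(v['vertical_fov']/2))
    K=np.array([[f,0,v['cx']],[0,f,v['cy']],[0,0,1.]])
    return K,np.array([v['k1'],0,0,0,0]),R.from_rotvec(np.ravel(v['rvec'])).as_matrix(),np.ravel(v['tvec'])
def und(v,p):
    K,D,_,_=cam(v); return cv2.undistortPoints(np.array(p,float).reshape(-1,1,2),K,D).reshape(-1,2)
def tri(va,pa,vb,pb):
    P=[np.c_[cam(v)[2],cam(v)[3]] for v in(va,vb)]
    X=cv2.triangulatePoints(P[0],P[1],und(va,pa).T,und(vb,pb).T); return (X[:3]/X[3]).T
def onz(v,p,z):
    _,_,r,t=cam(v); c=-r.T@t; d=np.c_[und(v,p),np.ones(len(p))]@r
    return c+d*((z-c[2])/d[:,2])[:,None]
def proj(v,X):
    K,D,r,t=cam(v); return cv2.projectPoints(np.array(X,float).reshape(-1,3),np.ravel(v['rvec']).astype(float),t,K,D)[0].reshape(-1,2)
E
python3 - <<'E'
from h import *
import pickle
np.set_printoptions(precision=4,suppress=True)
d=pickle.load(open('d0.pkl','rb'));s,t=d['scene'],d['top']
ps=np.array([(133,93),(341,188),(569,288)])/3.333+(240,150)
pt=np.array([(106,215),(304,215),(502,212)])/3.2+(235,150)
X=tri(s,ps,t,pt);print(X);print(proj(s,X)-ps,proj(t,X)-pt)
c=np.array([(213,352),(545,328),(566,540),(230,566)])/3.2+(235,150)
T=onz(t,c,.022);print(T,T.mean(0)); 
cs=[(293,297),(411,348),(378,420),(249,353)]
print(tri(s,cs,t,c))
e=(T[0]+T[3]-T[1]-T[2])[:2];print('yaw y-axis',np.degrees(np.arctan2(-e[0],e[1])))
pl=np.array([(27,27),(563,22),(33,243)])/3.2+(235,150)
print('stand',onz(t,pl[:2],.058+.075*np.sin(.4538)),onz(t,pl[2:],.058-.075*np.sin(.4538)))
rj=np.array([(516,432)])/3.2+(235,150);print('rej',onz(t,rj,.106))
E
```

```text
[[ 0.5726 -0.1475  0.2174]
 [ 0.5708 -0.2624  0.2177]
 [ 0.5706 -0.3776  0.2191]]
[[-0.117   0.012 ]
 [-0.3813  0.0409]
 [-0.5974  0.0694]] [[ 0.0791 -0.0632]
 [ 0.2568 -0.1846]
 [ 0.4054 -0.2584]]
[[ 0.5061 -0.2057  0.022 ]
 [ 0.5183 -0.4327  0.022 ]
 [ 0.3747 -0.4416  0.022 ]
 [ 0.362  -0.2147  0.022 ]] [ 0.4403 -0.3237  0.022 ]
[[ 0.5082 -0.2069  0.0079]
 [ 0.5183 -0.4327  0.0213]
 [ 0.3762 -0.4432  0.0257]
 [ 0.3638 -0.2163  0.0366]]
yaw y-axis 3.1457823227501724
stand [[ 0.716  -0.0886  0.0909]
 [ 0.7143 -0.44    0.0909]] [[ 0.5825 -0.0845  0.0251]]
rej [[ 0.4457 -0.3977  0.106 ]]
```

```bash
cat >> h.py <<'E'
np.set_printoptions(precision=4,suppress=True)
AX=np.array([-.4384,.003,.8988])
TOP=np.array([[.5718,-.1475,.2178],[.5712,-.2625,.2178],[.5706,-.3776,.2185]])
def frame(z,y):
    z=z/np.linalg.norm(z); x=np.cross(y,z); x/=np.linalg.norm(x); return np.c_[x,np.cross(z,x),z]
def tgt(i,up,depth=.010):   # TCP pose: grasp point `depth` below cap top, then `up` back along axis
    return TOP[i]+AX*(up-depth+.006), frame(-AX,np.array([-.008,-1,0]))
def rows(p,M):
    from cell import state
    s=state(); r=R.from_rotvec(s['tcp_rot']); 
    d=r.inv().apply(p-s['ee_pos'])/.025; w=(r.inv()*R.from_matrix(M)).as_rotvec(degrees=True)/5
    print('shift',d.round(2),'turn',w.round(2),'| t',round(s['clock'],2),'J',s['joints'],'F',s['force'],'M',s['ft_torque'])
E
python3 -c "
from h import *
rows(*tgt(0,.11))"
```

```text
shift [-21.59 -19.82  -1.98] turn [-7.07  1.5  30.57] | t 0.15 J [ 0.9457  0.1814  1.6077 -0.      1.3538 -0.2063] F [-0.7093  0.0282  0.4448] M [-0.0093  0.0153  0.0372]
```

```bash
sed -i 's/np.array(\[-.008,-1,0\])/np.array([.008,1,0])/' h.py
python3 -c "
from h import *
rows(*tgt(0,.11))"
```

```text
shift [-21.59 -19.82  -1.98] turn [-1.09 -5.13 -4.62] | t 0.15 J [ 0.9457  0.1814  1.6077 -0.      1.3538 -0.2063] F [-0.7093  0.0282  0.4448] M [-0.0093  0.0153  0.0372]
```

Call:
drive_tool(
  increments="-5 -4.6 -2 0 0 0 1;-21.6 -19.8 -2 0 0 0 1;-21.6 -19.8 -2 0 0 0 1;-21.6 -19.8 -2 -1.09 -5.13 -4.62 1;-21.6 -19.8 -2 -1.09 -5.13 -4.62 1;-21.6 -19.8 -2 -1.09 -5.13 -4.62 1;-21.6 -19.8 -2 -1.09 -5.13 -4.62 1;-21.6 -19.8 -2 -1.09 -5.13 -4.62 1;-21.6 -19.8 -2 -1.09 -5.13 -4.62 1;-21.6 -19.8 -2 -1.09 -5.13 -4.62 1;-21.6 -19.8 -2 -1.09 -5.13 -4.62 1;-21.6 -19.8 -2 -1.09 -5.13 -4.62 1",
  newtons=15,
)

```text
clock: 1.15
ee_pos: [0.432, 0.0678, 0.3013]
tcp_rot: [0.011, 2.685, -0.0]
force: [1.1, 0.5, -0.2]
finger_gap: 0.999
gripper_force: 0.0
```

```bash
python3 -c "
from h import *
rows(*tgt(0,.11))"
```

```text
shift [-3.62 -8.57  1.24] turn [ 0.01  0.04 -0.  ] | t 1.15 J [-0.1655 -0.5072  2.1811  0.0834  1.0174 -1.7559] F [ 1.1384  0.5038 -0.2485] M [0.0648 0.1752 0.0298]
```

Call:
drive_tool(
  increments="-3.62 -8.57 1.24 0 0 0 1;-3.62 -8.57 1.24 0 0 0 1;-3.62 -8.57 1.24 0 0 0 1;-3.62 -8.57 1.24 0 0 0 1;-3.62 -8.57 1.24 0 0 0 1;-3.62 -8.57 1.24 0 0 0 1;-3.62 -8.57 1.24 0 0 0 1;-3.62 -8.57 1.24 0 0 0 1;-3.62 -8.57 1.24 0 0 0 1",
)

```text
clock: 1.9
ee_pos: [0.5245, -0.1447, 0.3114]
tcp_rot: [0.012, 2.688, 0.002]
force: [-0.1, -0.4, -0.1]
finger_gap: 0.998
gripper_force: 0.0
```

```bash
python3 -c "
from h import *
from cell import vision
rows(*tgt(0,.11))
v=vision.get_image('wrist')
p=proj(v,TOP);print(p)
im=v['img'].copy()
for q in p: 
  if abs(q).max()<2000: cv2.drawMarker(im,tuple(int(a) for a in q),(0,0,255),0,12,1)
cv2.imwrite('pics/w1.png',im)"
```

```text
shift [-0.06 -0.1  -0.04] turn [ 0.03 -0.01 -0.02] | t 1.9 J [-0.6286 -0.1922  1.9395  0.3025  1.0391 -2.2979] F [-0.1466 -0.4125 -0.1089] M [ 0.0579  0.2404 -0.0076]
[[311.2819 255.03  ]
 [134.3959 255.3536]
 [-22.5245 255.8466]]
```

View pics/w1.png

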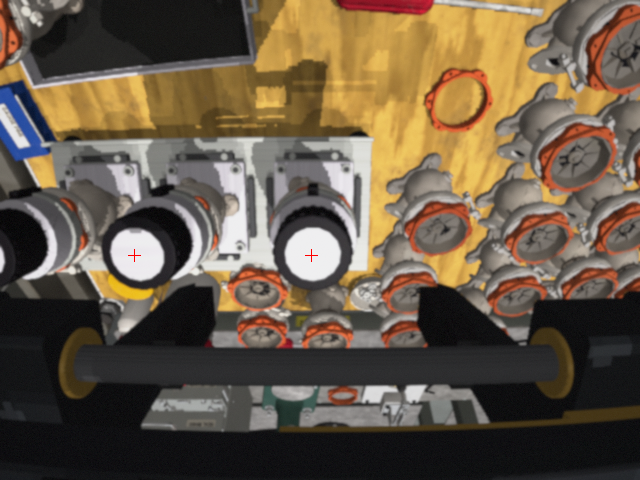

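The wrist view confirms the estimates: the marks sit on white discs at (311,255) and (135,255), and the rib is on the skirt front at (313,188), clear of the pads. Going down on cap 1.

Call:
drive_tool(
  increments="0 -0.08 1.3 0 0 0 1;0 -0.08 2.5 0 0 0 1;0 -0.08 3.5 0 0 0 1;0 -0.08 4.1 0 0 0 1;0 -0.08 4.38 0 0 0 1;0 -0.08 4.38 0 0 0 0.4;0 -0.08 4.38 0 0 0 0.4;0 -0.08 4.38 0 0 0 0.4;0 -0.08 4.38 0 0 0 0.4;0 -0.08 4.38 0 0 0 0.4;0 -0.08 4.38 0 0 0 0.4",
  newtons=15,
)

```text
clock: 2.87
ee_pos: [0.5733, -0.1477, 0.2148]
tcp_rot: [0.011, 2.686, -0.001]
force: [-2.6, 1.8, 4.1]
finger_gap: 0.586
gripper_force: 15.0
```

```bash
python3 -c "
from h import *
rows(*tgt(0,0))"
```

```text
shift [0.   0.01 0.03] turn [ 0.01  0.02 -0.01] | t 2.87 J [-0.5706  0.035   1.9362  0.3328  0.8061 -2.3203] F [-2.5639  1.7611  4.0966] M [0.3462 0.1634 0.25  ]
```

Gripped (0.586·88 ≈ 52 mm). Twist test of +12°.

Call:
drive_tool(
  increments="0 0 0 0 0 0.8 0.4;0 0 0 0 0 1.6 0.4;0 0 0 0 0 2.4 0.4;0 0 0 0 0 2.4 0.4;0 0 0 0 0 2.4 0.4",
)

```text
clock: 3.28
ee_pos: [0.5731, -0.1474, 0.2144]
tcp_rot: [0.289, 2.673, 0.064]
force: [-5.5, 2.9, 6.0]
finger_gap: 0.586
gripper_force: 15.0
```

```bash
python3 -c "
from h import *
from cell import state
rows(*tgt(0,0)); print(AX@state()['ft_torque'])"
```

```text
shift [-0.01 -0.    0.02] turn [ 0.02  0.01 -2.38] | t 3.28 J [-0.5703  0.0354  1.9364  0.3326  0.8068 -2.1132] F [-5.5414  2.9436  6.0433] M [0.2723 0.488  0.4741]
0.30816173148591824
```

Torque rose to about 0.3 N m, so cap 1 is tight. Turn back and release.

Call:
drive_tool(
  increments="0 0 0 0 0 -1.2 0.4;0 0 0 0 0 -2.4 0.4;0 0 0 0 0 -2.4 0.4;0 0 0 0 0 -2.4 1;0 0 0 0 0 -2.4 1;0 0 0 0 0 -2.4 1;0 0 0 0 0 -2.4 1",
)

```text
clock: 3.87
ee_pos: [0.5731, -0.1477, 0.2137]
tcp_rot: [0.011, 2.687, -0.0]
force: [-0.3, 0.1, 0.5]
finger_gap: 0.86
gripper_force: 0.0
```

```bash
python3 -c "
from h import *
rows(*tgt(0,.07))
rows(*tgt(1,.07))
rows(*tgt(1,0))"
```

```text
shift [-0.03  0.01 -2.81] turn [ 0.01  0.01 -0.01] | t 3.87 J [-0.5705  0.0368  1.9366  0.3326  0.8053 -2.3207] F [-0.3455  0.1263  0.5382] M [ 0.0386  0.2347 -0.0136]
shift [-0.04 -4.59 -2.81] turn [ 0.01  0.01 -0.01] | t 3.87 J [-0.5705  0.0368  1.9366  0.3326  0.8053 -2.3207] F [-0.3455  0.1263  0.5382] M [ 0.0386  0.2347 -0.0136]
shift [-0.04 -4.59 -0.01] turn [ 0.01  0.01 -0.01] | t 3.87 J [-0.5705  0.0368  1.9366  0.3326  0.8053 -2.3207] F [-0.3455  0.1263  0.5382] M [ 0.0386  0.2347 -0.0136]
```

Call:
drive_tool(
  increments="0 0 -1.4 0 0 0 1;0 0 -2.8 0 0 0 1;0 -1.5 -2.8 0 0 0 1;0 -3.1 -2.8 0 0 0 1;0 -4.59 -2.8 0 0 0 1;0 -4.59 -2.8 0 0 0 1;0 -4.59 -2.8 0 0 0 1;0 -4.59 -1.4 0 0 0 1;0 -4.59 -0.4 0 0 0 1;0 -4.59 0 0 0 0 1;0 -4.59 0 0 0 0 0.4;0 -4.59 0 0 0 0 0.4",
)

```text
clock: 4.87
ee_pos: [0.5723, -0.2612, 0.2134]
tcp_rot: [0.01, 2.688, 0.002]
force: [0.2, 0.4, -0.1]
finger_gap: 0.872
gripper_force: 0.0
```

Call:
drive_tool(
  increments="0 0 0 0 0 0 0.4;0 0 0 0 0 0 0.4;0 0 0 0 0 0 0.4;0 0 0 0 0 0 0.4",
)

```text
clock: 5.2
ee_pos: [0.5724, -0.2626, 0.2148]
tcp_rot: [0.011, 2.686, -0.001]
force: [-1.2, 2.5, 4.0]
finger_gap: 0.586
gripper_force: 15.0
```

```bash
python3 -c "
from h import *
from cell import state
rows(*tgt(1,0)); print(AX@state()['ft_torque'])"
```

```text
shift [-0.01  0.    0.03] turn [ 0.    0.02 -0.01] | t 5.2 J [-0.7602  0.1393  1.8229  0.4025  0.8774 -2.5349] F [-1.189   2.4964  4.0135] M [0.2853 0.1914 0.1241]
-0.01290303673110843
```

Call:
drive_tool(
  increments="0 0 0 0 0 0.8 0.4;0 0 0 0 0 1.6 0.4;0 0 0 0 0 2.4 0.4;0 0 0 0 0 2.4 0.4;0 0 0 0 0 2.4 0.4",
)

```text
clock: 5.62
ee_pos: [0.5725, -0.2625, 0.2148]
tcp_rot: [0.289, 2.672, 0.064]
force: [-2.9, 2.6, 6.1]
finger_gap: 0.582
gripper_force: 15.0
```

```bash
python3 -c "
from h import *
from cell import state
rows(*tgt(1,0)); print(AX@state()['ft_torque'])"
```

```text
shift [-0.01  0.    0.03] turn [ 0.01  0.02 -2.38] | t 5.62 J [-0.7601  0.1395  1.8227  0.4027  0.8777 -2.3275] F [-2.8517  2.5952  6.064 ] M [0.3719 0.3191 0.0579]
-0.11001236389870206
```

Cap 2 gives no rising resistance. I'll turn further and check.

Call:
drive_tool(
  increments="0 0 0 0 0 1.2 0.4;0 0 0 0 0 2.4 0.4;0 0 0 0 0 3.6 0.4;0 0 0 0 0 4.8 0.4;0 0 0 0 0 4.8 0.4;0 0 0 0 0 4.8 0.4",
)

```text
clock: 6.12
ee_pos: [0.5725, -0.2625, 0.2149]
tcp_rot: [0.843, 2.566, 0.192]
force: [-2.3, 2.1, 5.7]
finger_gap: 0.588
gripper_force: 15.0
```

```bash
python3 -c "
from h import *
from cell import state,vision
rows(*tgt(1,0)); print(AX@state()['ft_torque'])
v=vision.get_image('wrist');cv2.imwrite('pics/w2.png',v['img'])"
```

```text
shift [-0.    0.    0.03] turn [ 0.01  0.02 -7.18] | t 6.12 J [-0.7601  0.1394  1.8226  0.4027  0.8778 -1.9086] F [-2.3233  2.0599  5.6604] M [0.2775 0.3497 0.082 ]
-0.04693763230972432
```

View pics/w2.png

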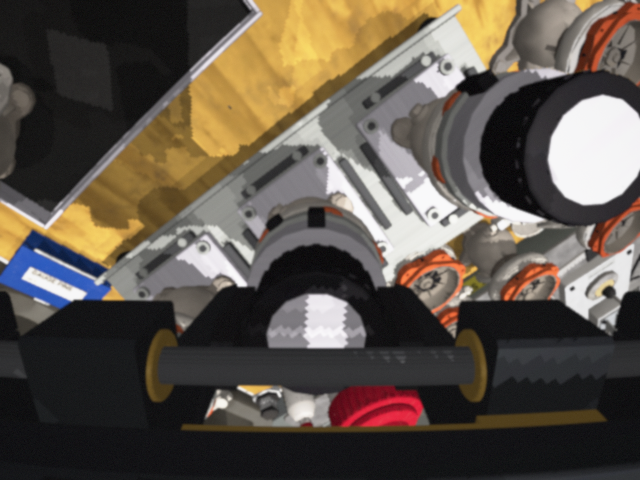

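The rib at (317,215) stayed centred in the gripper's frame while the plate still sits square in its seat. So cap 2 turned 36° and it's the loose one. I'll turn it further to about 61°, grip harder and lift along the axis.

Call:
drive_tool(
  increments="0 0 0 0 0 1.2 0.4;0 0 0 0 0 2.4 0.4;0 0 0 0 0 3.6 0.4;0 0 0 0 0 5 0.4;0 0 0 0 0 5 0.4;0 0 0 0 0 5 0.4;0 0 -0.3 0 0 5 0.4;0 0 -0.7 0 0 5 0.4;0 0 -1.4 0 0 5 0.4;0 0 -2.2 0 0 5 0.4;0 0 -3 0 0 5 0.4;0 0 -3.8 0 0 5 0.4",
  newtons=40,
)

```text
clock: 7.17
ee_pos: [0.5289, -0.2617, 0.2988]
tcp_rot: [1.397, 2.352, 0.32]
force: [0.9, 0.2, -4.9]
finger_gap: 0.579
gripper_force: 40.0
```

```bash
python3 -c "
from h import *
from cell import state
s=state(); r=R.from_rotvec(s['tcp_rot']);M=(R.from_euler('z',3.2,degrees=True)*R.align_vectors([[0,0,-1.],[0,1,0]],[-AX,[.0065,1,0]])[0]*r).as_matrix()
print(M,s['finger_gap'],s['gripper_force'])
rows(s['ee_pos']+[-.0,0,.0],r.as_matrix())
rows(np.array([.437,-.264,.300]),M)
rows(np.array([.437,-.264,.190]),M)"
```

```text
[[-0.5317  0.8469 -0.0023]
 [ 0.8469  0.5317  0.0022]
 [ 0.003  -0.0008 -1.    ]] 0.5792886560566313 39.99305583536625
shift [0. 0. 0.] turn [-0. -0.  0.] | t 7.17 J [-0.822  -0.0396  1.8284  0.3738  1.0643 -1.4559] F [ 0.8902  0.1596 -4.9186] M [-0.0093  0.8188  0.0124]
shift [ 1.49 -2.93 -1.65] turn [ 4.47  2.66 -0.69] | t 7.17 J [-0.822  -0.0396  1.8284  0.3738  1.0643 -1.4559] F [ 0.8902  0.1596 -4.9186] M [-0.0093  0.8188  0.0124]
shift [ 2.41 -4.62  2.31] turn [ 4.47  2.66 -0.69] | t 7.17 J [-0.822  -0.0396  1.8284  0.3738  1.0643 -1.4559] F [ 0.8902  0.1596 -4.9186] M [-0.0093  0.8188  0.0124]
```

Lifted; the load reads about 5 N. Moving over the tray and uprighting the valve.

Call:
drive_tool(
  increments="0.3 -0.6 -0.33 0 0 0 0.4;0.7 -1.3 -0.8 0.9 0.53 -0.14 0.4;1.1 -2.1 -1.2 1.8 1.06 -0.28 0.4;1.49 -2.93 -1.65 2.7 1.6 -0.42 0.4;1.49 -2.93 -1.65 3.6 2.13 -0.55 0.4;1.49 -2.93 -1.65 4.47 2.66 -0.69 0.4;1.49 -2.93 -1.65 4.47 2.66 -0.69 0.4;1.49 -2.93 -1.65 4.47 2.66 -0.69 0.4",
)

```text
clock: 7.83
ee_pos: [0.439, -0.264, 0.2994]
tcp_rot: [1.52, 2.749, 0.006]
force: [-0.3, 0.0, -5.5]
finger_gap: 0.579
gripper_force: 40.0
```

```bash
python3 -c "
from h import *
from cell import state,vision
s=state();r=R.from_rotvec(s['tcp_rot']);print(r.as_matrix(),s['ee_pos'])
rows(np.array([.437,-.264,.190]),r.as_matrix())
a=vision.get_image('scene');b=vision.get_image('top')
# expected tray plate footprint at z=.005 and tray rim
h=np.radians(3.15);X=np.array([np.cos(h),np.sin(h),0]);Y=np.array([-np.sin(h),np.cos(h),0])
f=[np.array([.437,-.264,.005])+i*.05*X+j*.042*Y for i,j in((1,1),(1,-1),(-1,-1),(-1,1))]
for v,n in((a,'sc'),(b,'tp')):
  cv2.polylines(v['img'],[proj(v,f).astype(int).reshape(-1,1,2)],True,(0,255,0),1)
A=a['img'][180:440,220:460];B=b['img'][150:345,235:445]
A=cv2.resize(A,(400,433),interpolation=3);B=cv2.resize(B,(400,433),interpolation=3)
cv2.imwrite('pics/p.png',np.hstack([A,B]))"
```

```text
[[-0.532   0.8468  0.0021]
 [ 0.8468  0.532   0.0029]
 [ 0.0013  0.0033 -1.    ]] [ 0.439  -0.264   0.2994]
shift [ 0.04 -0.08  4.38] turn [0. 0. 0.] | t 7.83 J [-0.7755  0.0089  1.7205  0.0036  1.4127 -1.337 ] F [-0.2848  0.0243 -5.5004] M [-0.1091 -0.0003 -0.0186]
```

View pics/p.png

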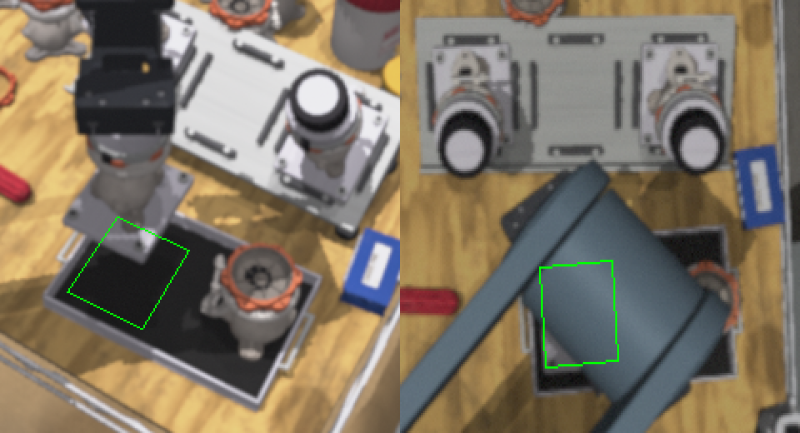

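The valve hangs upright over the tray's free end and the green target footprint lies inside the floor, clear of the reject. Both tight valves are still seated. Lowering now.

Call:
drive_tool(
  increments="0 0 0.8 0 0 0 0.4;0 0 1.8 0 0 0 0.4;0 0 2.8 0 0 0 0.4;0 0 3.6 0 0 0 0.4;0 0 4.1 0 0 0 0.4;0 0 4.38 0 0 0 0.4;0 0 4.5 0 0 0 0.4;0 0 4.6 0 0 0 0.4;0 0 4.7 0 0 0 0.4;0 0 4.7 0 0 0 0.4",
)

```text
clock: 8.77
ee_pos: [0.4389, -0.2645, 0.183]
tcp_rot: [1.522, 2.747, 0.003]
force: [0.3, 0.4, -4.2]
finger_gap: 0.585
gripper_force: 40.0
```

Call:
drive_tool(
  increments="0 0 0.06 0 0 0 0.4;0 0 0.12 0 0 0 0.4;0 0 0.12 0 0 0 0.4",
)

```text
clock: 9.02
ee_pos: [0.4391, -0.2645, 0.1806]
tcp_rot: [1.521, 2.748, 0.002]
force: [-1.6, 1.7, 1.0]
finger_gap: 0.58
gripper_force: 40.0
```

Call:
drive_tool(
  increments="0 0 0.03 0 0 0 0.4;0 0 0.06 0 0 0 0.4;0 0 0.06 0 0 0 0.4;0 0 0.06 0 0 0 0.4",
)

```text
clock: 9.35
ee_pos: [0.4394, -0.2649, 0.1805]
tcp_rot: [1.52, 2.747, 0.001]
force: [-6.4, 3.2, 12.3]
finger_gap: 0.58
gripper_force: 40.0
```

Seated. Ease off, open, and retreat straight up.

Call:
drive_tool(
  increments="0 0 -0.05 0 0 0 0.4;0 0 -0.05 0 0 0 0.4;0 0 -0.05 0 0 0 0.4",
  newtons=8,
)

```text
clock: 9.6
ee_pos: [0.4389, -0.2643, 0.1799]
tcp_rot: [1.522, 2.748, 0.003]
force: [-2.5, 1.9, 4.8]
finger_gap: 0.588
gripper_force: 8.0
```

Call:
drive_tool(
  increments="0 0 0 0 0 0 0.75;0 0 0 0 0 0 0.9;0 0 0 0 0 0 0.9;0 0 0 0 0 0 0.9;0 0 0 0 0 0 0.9;0 0 -0.6 0 0 0 0.9;0 0 -1.6 0 0 0 0.9;0 0 -3 0 0 0 0.9;0 0 -5 0 0 0 0.9;0 0 -5 0 0 0 0.9;0 0 -5 0 0 0 0.9",
)

```text
clock: 10.52
ee_pos: [0.4401, -0.2657, 0.3082]
tcp_rot: [1.518, 2.742, -0.0]
force: [0.8, -0.1, -0.0]
finger_gap: 0.903
gripper_force: 0.0
```

```bash
python3 -c "
from h import *
from cell import state,vision
s=state();r=R.from_rotvec(s['tcp_rot']);print(s['ee_pos'],s['force'])
rows(np.array([.35,0.1,.33]),r.as_matrix())"
```

```text
[ 0.4401 -0.2657  0.3082] [ 0.7807 -0.1441 -0.0169]
shift [14.31  4.71 -0.95] turn [ 0.  0. -0.] | t 10.52 J [-0.7755  0.002   1.7097  0.0018  1.4229 -1.3352] F [ 0.7807 -0.1441 -0.0169] M [-0.0117  0.0744 -0.0272]
```

Call:
drive_tool(
  increments="1.5 0.5 -0.9 0 0 0 0.9;3 1 -0.9 0 0 0 0.9;4.5 1.5 -0.9 0 0 0 0.9;6 2 -0.9 0 0 0 0.9;7.5 2.5 -0.9 0 0 0 0.9;9 3 -0.9 0 0 0 0.9;10.5 3.5 -0.9 0 0 0 0.9;12 4 -0.9 0 0 0 0.9;13.5 4.5 -0.9 0 0 0 0.9;13.5 4.5 -0.9 0 0 0 0.9;13.5 4.5 -0.9 0 0 0 0.9;13.5 4.5 -0.9 0 0 0 0.9",
)

```text
clock: 11.52
ee_pos: [0.3545, 0.0813, 0.326]
tcp_rot: [-1.519, -2.748, -0.001]
force: [-0.1, 0.2, 0.2]
finger_gap: 0.898
gripper_force: 0.0
```

```bash
python3 -c "
from h import *
from cell import state,vision
a=vision.get_image('scene');b=vision.get_image('top')
A=a['img'][150:430,220:460];B=b['img'][150:345,235:445]
A=cv2.resize(A,(400,467),interpolation=3);B=cv2.resize(B,(400,467),interpolation=3)
cv2.imwrite('pics/q.png',np.hstack([A,B]))"
```

```text
(no output)
```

View pics/q.png

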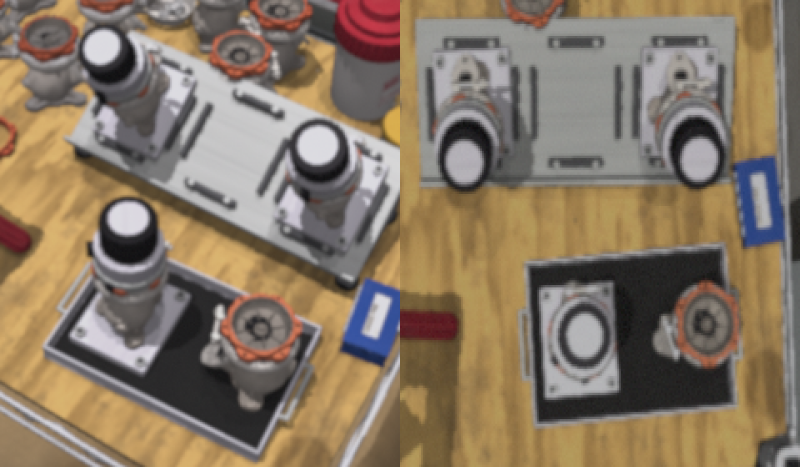

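Valve 2 stands upright and flat on the tray's free end, at about (583,335) in the top half of the picture. Its plate is square to the tray, so the cap is still about 60° out of line. The reject and both tight valves are in place.

```bash
python3 -c "
from cell import ctrl
print(ctrl.close_job())"
```

```text
the job is handed in; nothing more can be done
None
```

The job is handed in: valve 2 (middle seat) had the loose cap and now stands upright on the tray's free end beside the reject, its cap left about 60° out of line. Cap 1 was tight, cap 3 was not tried once cap 2 gave, and valves 1 and 3 are still in their seats.

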